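# Open the bench pressure pot

## Task

The model in the bench pressure pot has cured and the pressure is off: open the pot. Pull the lid's spring catch out by its T-handle and give it a quarter turn so that it stays out, turn the lid anticlockwise by its bar handle until it is felt to come up against its stop, where its lugs let go, then lift it off and set it down gently, handle up, flat on the bare worktop beside the pot. Do not force the lid, and leave the other things where they are.

Things in the scene. Friction and masses are not known exactly. Their poses are not given: they have to be found in the camera images.
- pot: Bench pressure pot of aluminium, fixed: upright cylinder 120 mm in diameter, rim 100 mm above its origin. Origin: centre of the underside, on the worktop; z up. The lock catch is at its -x side. Lugs under the rim hold the lid until it is turned anticlockwise (from above) to a hard stop, which differs from pot to pot: after 27 to 51 degrees; it lifts only in the last 6 or so
- lid: Steel lid, 148 mm in diameter, about 0.45 kg, loose but held by the pot's lugs until turned. Origin: centre of its lower edge, 78 mm above the pot's origin while on; z up. Plate top 31 mm above the origin. Locked, its axes are within 3 degrees of the pot's. Two ears at its -x side, reaching 82 mm from the axis, flank the catch's bolt: bolt in, it turns only about 4 degrees
- lid_bar (a point): Centre of the lid's black bar handle, on the lid's axis, 58 mm above its origin; axes as the lid's. The bar runs along y: 108 mm long, 18 mm wide, 16 mm high, on posts 36 mm either side of the centre; 19 mm free below it. A gauge and a valve knob stand at the lid's edge, towards its +x, no more than 4 mm higher than the bar's top, 25 mm or more from its x axis
- lid_edge (a point): Point on the lid's rim at its +x side, 74 mm from its axis, 10 mm above its origin; turns with the lid. Room to set the lid down: the bare worktop to the right (-y) of the pot, short of the syringe and the pink box. On the left a steriliser's case, 0.19 m high, fills y = -0.19 to 0.09 over the whole depth; the gripper's body must keep clear of it
- catch_bar (a point): Centre of the black bar of the catch's T-handle (56 mm long, 13 wide, 14 high). y: along the bar, level and along the pot's y when locked. z: the catch's axis, pointing out of the pot, leaning 40 degrees from upright towards the pot's -x. A thin stem leads down -z to the barrel, 26 mm across, whose top is 17 mm below the bar's centre when locked; there is room for fingertips to 15 mm below it
- catch (a joint): How far the catch is pulled out along its axis, m: 0 locked (bolt between the lid's ears), 0.017 at its end stop. A spring draws it back: 7.5 N at 0, 12.6 N at the end. A cross pin on the stem sits in a deep slot of the barrel, so the T-handle turns only when pulled past 0.014; let down after a quarter turn it parks at 0.012, the pin in a shallow notch
- catch_grip (a joint): Turn of the catch's T-handle about its axis, rad: 0 locked, positive anticlockwise looking down on the handle; parked at +1.57 or -1.57 (either is good)
- retainer_case: bystander: pink clear box, 58x64x23 mm; origin at its underside
- bur_case: bystander: blue box with clear lid, 66x80x30 mm; origin at its underside
- loose_model: bystander: plaster tooth model on the left part of the worktop, 48x60x29 mm; origin at its underside
- mouth_tray: bystander: grey horseshoe-shaped mouth tray, 70x55x14 mm; origin at its underside
- syringe: bystander: clear plastic syringe lying flat, 96x21x17 mm; origin at its underside

How it is judged (in metres and radians):
On the way, in this order (a step that is already met when the one before it is completed fails the run):
1. the catch is pulled out, turned and left parked out, with no finger on it (value of joint catch above 0.01 m and (value of joint catch_grip above 1.2 rad or value of joint catch_grip below -1.2 rad) and contact force between catch_grip and the fingers below 0.2 N and y of lid_edge in the frame of pot below 0.02 m), for 0.2 s.
2. the lid is turned anticlockwise (25 degrees or more), still down on the pot (y of lid_edge in the frame of pot above 0.031 m and x of lid_edge in the frame of pot above 0 m and z of lid in the frame of pot below 0.0815 m), for 0.1 s.
3. the lid is lifted clear of the pot (z of lid in the frame of pot above 0.105 m), for 0.1 s.
At the end, for the whole second after the job is handed in: The lid lies flat on the worktop, handle up (its origin under 6 mm above the worktop, tilted under 3.4 degrees), its centre more than 140 mm from the pot's, at rest and released; the catch still stands parked out (pulled more than 10 mm, turned more than 1.2 rad) (height (world z) of lid below 0.006 m and angle between lid's own z axis and vertical below 0.06 rad and horizontal distance between lid and pot above 0.14 m and linear speed of lid below 0.02 m/s and value of joint catch above 0.01 m and (value of joint catch_grip above 1.2 rad or value of joint catch_grip below -1.2 rad)); the robot touches nothing.
It fails at once if the lid is forced against the catch (over 40 N) (contact force between lid and catch above 40 N).
It fails at once if the lid is forced against the pot: pressed down, pulled or wrenched (over 70 N) (contact force between lid and pot above 70 N).
It fails at once if the lid is dropped or banged down (over 0.4 m/s within 20 mm of the worktop) (height (world z) of lid below 0.02 m and linear speed of lid above 0.4 m/s).
It fails at once if another thing is pushed aside (over 20 mm) (distance of any of syringe, retainer_case, bur_case, mouth_tray, loose_model from where it was at the start of the episode above 0.02 m).
It also fails if it takes over 70 s, if anything falls off the work surface, if the arm or the gripper's body presses on something with over 40 N, if the wrist force passes 120 N, or if a joint passes its speed limit or range.

## Robot

A 6-joint arm with a two-finger parallel gripper is mounted at the origin on a cart in front of the work surface, level with it; the furniture and walls round the work are solid. World frame = base frame: x ahead of the robot, y to its left, z up, the work surface at z = 0. Lengths are in mm, angles in rad, forces in N, time in s.
With the tool pointing down it reaches from about 350 to 875 mm from the base axis. Payload 4.2 kg.
Tool frame: the origin (TCP) lies at the very end of the fingers, on their centre line; the grasp point (between the pads) lies arm.grip_point_offset behind it (arm.grip_point_offset is the distance from the TCP to the grasp point, in mm); z points along the fingers, y is the line along which they close (so a half turn about z gives the same grasp; the last joint's range is limited). The gripper opens to 85 mm and grips with 20 to 120 N. Pads are 22 mm wide; open, the fingers measure 114 mm over their backs; the gripper's body (76 mm by 85 mm) begins 54 mm behind the grasp point. The pads swing forward as they close: fully open they stand 13 mm farther back than shut.
Start: joints at [-0.898, 0.385, 0.008, 0, -1.194, -0.259], TCP at [251.32, -572.222, 231.312] pointing down, gripper open.
Joint ranges: [-3.14, 3.14], [-1.21, 2.06], [-1.07, 1.41], [-3.16, 2.05], [-2.99, -0.16], [-3.1, 3.1]. Speed limits (rad/s): [2.79, 2.79, 3.14, 3.14, 3.14, 3.14].

## Interface

Orientations are given as a unit quaternion [x, y, z, w].
In Python, from bench import arm, cams, ticket gives the robot as it stands.
- The arm moves only by the tool servo_tool, never from a script. Its argument "commands" is a list that holds one entry, the list of rows, each a list of 7 numbers: the closure in counts, from 0 (fully open) to 255 (shut), then the shift along the tool's x, y, z in m, then the turn, a rotation vector about the tool's x, y, z in degrees. In form: [[[grip, x, y, z, ax, ay, az], ...]]. A call has 1 to 10 rows; each row shifts and turns the commanded pose from where the row before left it, along the tool's axes as they then stand; what a row does not reach is not made up. A row lasts 1/12 s, in which the tool goes at most 41.7 mm and 7.16 degrees, less where a joint would pass 70% of its speed; a pose out of reach is approached as far as the arm can. A call with a gripper value outside its range is refused whole. The fingers move at their own pace and stop on an object; the grip force is fixed at half the most. Time passes only in rows, so rows that do not move let the fingers close. It gives the time, the measured TCP pose, the force, the opening and the grip force at its end, in the units of the state.
- arm.read_state(): the state, without advancing time (a new reading comes with each control period).
- cams.get_image(name): name is "side" or "top" or "wrist"; returns a dict with "frame" (420x560x3 uint8, blue, green, red), "K" (3x3 intrinsics, pixels), "k1" (the pictures are not rectified: a ray, as slopes to the right and down, at radius r is drawn at 1 + k1 r^2 times it, then the intrinsics apply), "T" (4x4, takes a point from camera to world coordinates). Camera axes: x right, y up, looking along -z (the intrinsics and any distortion apply to the point x, -y, -z); pixel columns grow to the right and rows downward; lengths in mm; the calibration is good to about 2 mm. A picture is of the moment at which its call begins. There is no depth.
- ticket.job_done(): hands the job in; it is judged then, once.
The state is a dict: "clock": time; "joints": joint angles; "joint_vel": joint speeds; "joint_efforts": joint torques, N m; "position": TCP position; "ee_rot": TCP orientation; "contact_force": force on the tool from outside, world axes, zero at the start; "wrist_torque": the same for the moment, N m; "gripper_width": finger opening in mm; "grasp_force": force on a finger pad.
Only numpy, scipy, OpenCV 4.12 (cv2) and the standard library are available. Lean on these libraries where they do the work, as an engineer would, in place of code of your own. Each camera call takes 0.05 s, during which the arm holds its last target. There are 200 camera calls.

## Working session

There is one attempt and no reset: what is moved stays moved. The work goes in short steps, Python scripts to look and compute and a tool call to move; the robot and the scene stay as the last step left them, time stands still between calls to the robot, and variables do not carry over. Pictures are saved under pics/ and viewed, at most 10 in all, crops included, and the job is handed in when it is done.

Besides the shell and the picture viewer there is one more tool, called after ">>>" as a command line: name --argument value ..., lists and objects as JSON in quotes. servo_tool: Moves the arm, as the interface text tells. Its arguments: {"type":"object","properties":{"commands":{"type":"array","items":{"type":"array","items":{"type":"array","items":{"type":"number"}}}}},"required":["commands"]}

```bash
mkdir -p pics; ls; python3 - <<'E'
from bench import arm,cams
import cv2
print(arm.read_state(), arm.grip_point_offset)
for n in ("side","top"):
    d=cams.get_image(n); cv2.imwrite(f"pics/{n}0.png",d["frame"]); print(n,d["K"],d["k1"],d["T"].round(3))
E
```

```text
pics
{'clock': 0.0, 'joints': array([-8.98358595e-01,  3.85580893e-01,  6.60280489e-03, -5.01951232e-04,
       -1.19401649e+00, -2.58580405e-01]), 'joint_vel': array([-0.00045453, -0.00031058,  0.00068725, -0.00114297,  0.00042536,
       -0.00047297]), 'joint_efforts': array([-8.92203661e-04, -3.92291200e+01,  1.88397825e+01,  4.18615893e+00,
       -4.56692316e-03, -4.51686390e-06]), 'position': array([ 251.1029188 , -571.68591902,  230.19746087]), 'ee_rot': array([-2.05364306e-01,  9.78684954e-01,  1.08687835e-03, -2.84924309e-04]), 'contact_force': array([ 0.03109626, -0.5094505 ,  0.2408925 ]), 'wrist_torque': array([-0.03803275,  0.01629765, -0.00168851]), 'grasp_force': 0.0, 'gripper_width': 85.53301781872278} 18.700000000000003
side [[405.62800804   0.         279.33575394]
 [  0.         405.62800804 209.57463583]
 [  0.           0.           1.        ]] -0.015022544021991047 [[ 9.840000e-01  6.600000e-02 -1.630000e-01  3.847210e+02]
 [-1.760000e-01  3.930000e-01 -9.030000e-01 -1.245185e+03]
 [ 5.000000e-03  9.170000e-01  3.990000e-01  5.688460e+02]
 [ 0.000000e+00  0.000000e+00  0.000000e+00  1.000000e+00]]
top [[535.91989989   0.         283.75060997]
 [  0.         535.91989989 200.00708531]
 [  0.           0.           1.        ]] -0.11486596873239059 [[ 4.310000e-01  8.090000e-01 -3.990000e-01 -1.281530e+02]
 [-9.020000e-01  3.820000e-01 -1.990000e-01 -5.450390e+02]
 [-9.000000e-03  4.460000e-01  8.950000e-01  1.698087e+03]
 [ 0.000000e+00  0.000000e+00  0.000000e+00  1.000000e+00]]
```

View pics/side0.png

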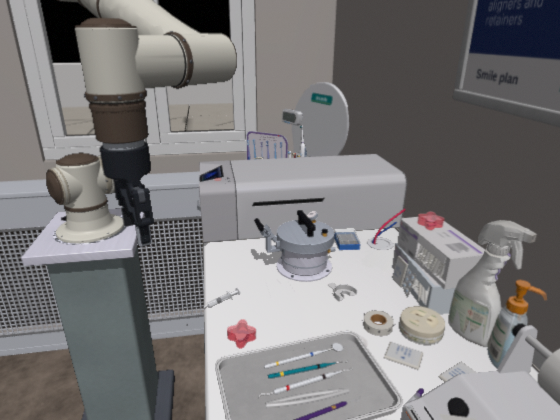

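View pics/top0.png

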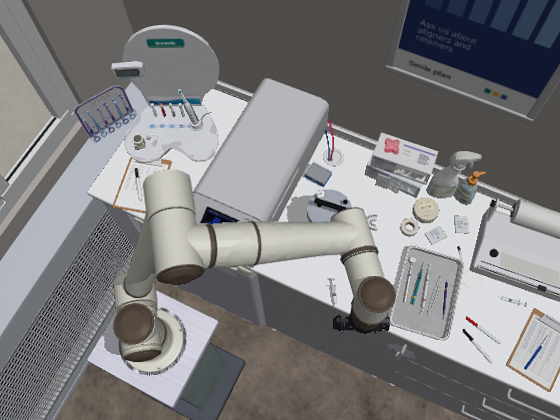

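The side view shows the pot at about (305,250), with its catch T-handle at left (~(262,232)) and the syringe at (222,298). The top view is blocked by the arm.

```bash
cat > h.py <<'E'
import numpy as np, cv2
from scipy.spatial.transform import Rotation as R
from bench import arm,cams
def ray(d,uv):
    K=d["K"]; dist=np.array([d["k1"],0,0,0])
    x,y=cv2.undistortPoints(np.array([[uv]],float),K,dist)[0,0]
    T=d["T"]; v=T[:3,:3]@[x,-y,-1]; return T[:3,3],v
def onz(d,uv,z):
    o,v=ray(d,uv); return o+v*(z-o[2])/v[2]
def proj(d,p):
    T=d["T"]; p=np.atleast_2d(p); c=(p-T[:3,3])@T[:3,:3]
    return cv2.projectPoints(c*[1,-1,-1],np.zeros(3),np.zeros(3),d["K"],np.array([d["k1"],0,0,0]))[0][:,0]
def crop(d,u0,v0,w,h,s,name):
    im=d["frame"][v0:v0+h,u0:u0+w]; cv2.imwrite(name,cv2.resize(im,None,fx=s,fy=s,interpolation=cv2.INTER_CUBIC))
def state():
    s=arm.read_state(); m=R.from_quat(s["ee_rot"]).as_matrix()
    print("t",round(s["clock"],2),"p",s["position"].round(1),"\nR",m.round(3).tolist(),"F",s["contact_force"].round(1),"M",s["wrist_torque"].round(2),"w",round(s["gripper_width"],1),"g",round(s["grasp_force"],1),"j",s["joints"].round(2)); return s,m
E
python3 - <<'E'
from h import *
d=cams.get_image("side"); crop(d,230,190,150,100,5,"pics/crop1.png")
print(onz(d,(305,232),109), onz(d,(305,272),0),onz(d,(222,298),8))
d=cams.get_image("wrist");cv2.imwrite("pics/w0.png",d["frame"]);print(d["K"],d["k1"],d["T"].round(3)); state()
E
```

```text
[ 611.91120256 -354.35740434  109.        ] [ 611.78192287 -368.97605098    0.        ] [ 393.59968463 -457.55925708    8.        ]
[[312.52221946   0.         276.70751694]
 [  0.         312.52221946 208.67558649]
 [  0.           0.           1.        ]] -0.0005015807861722171 [[-4.03000e-01 -8.68000e-01 -2.91000e-01  1.75287e+02]
 [ 9.15000e-01 -3.81000e-01 -1.29000e-01 -6.03876e+02]
 [ 1.00000e-03 -3.18000e-01  9.48000e-01  3.71804e+02]
 [ 0.00000e+00  0.00000e+00  0.00000e+00  1.00000e+00]]
t 0.2 p [ 251.2 -571.9  230.6] 
R [[-0.916, -0.402, -0.001], [-0.402, 0.916, 0.001], [0.0, 0.001, -1.0]] F [-0.7 -0.3  1.2] M [0.03 0.03 0.  ] w 85.4 g 0.0 j [-0.9   0.39  0.01 -0.   -1.19 -0.26]
```

View pics/crop1.png

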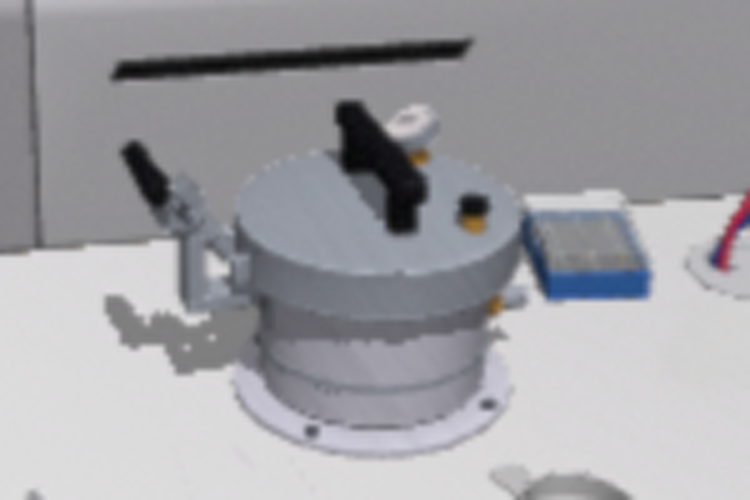

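The crop shows the catch bar's ends at about (256,220) and (262,232) in full-image pixels, the lid bar from (300,212) to (312,228), and the plate centre at about (306,232). I'll compute the layout and the move to a viewing pose.

```bash
python3 - <<'E'
from h import *
d=cams.get_image("side")
for n,uv,z in [("plateC",(306.3,232),109),("barFar",(300.5,211),144),("barNear",(312.5,227),144),("catchTop",(256,220),125),("catchBot",(262,231),125),("plate left",(277.2,232),109),("plate right",(335.4,232),109),
 ("base L",(277,266),0),("base R",(332,267),0),("base bot",(305,280),0),("syr",(210,304),5),("syr2",(240,291),5),("pink",(242,333),10),("tray mouth",(345,292),5),("mouthL",(331,286),5),("metal L",(225,360),5),("metal top",(250,346),10),("metal topR",(355,337),10),("edge left",(205,300),0)]:
    print(n,onz(d,uv,z).round(0))
E
```

```text
plateC [ 615. -355.  109.]
barFar [ 611. -301.  144.]
barNear [ 619. -399.  144.]
catchTop [ 495. -297.  125.]
catchBot [ 501. -362.  125.]
plate left [ 543. -343.  109.]
plate right [ 688. -367.  109.]
base L [ 545. -327.    0.]
base R [ 688. -357.    0.]
base bot [ 603. -405.    0.]
syr [ 366. -472.    5.]
syr2 [ 437. -432.    5.]
pink [ 428. -587.   10.]
tray mouth [ 683. -479.    5.]
mouthL [ 658. -449.    5.]
metal L [ 390. -651.    5.]
metal top [ 440. -627.   10.]
metal topR [ 651. -638.   10.]
edge left [ 354. -448.    0.]
```

```bash
cat >> h.py <<'E'
def catchR(yaw,sig=-1,lean=40):
    s,c=np.sin(np.radians(lean)),np.cos(np.radians(lean))
    z=np.array([s,0,-c]); y=sig*np.array([c,0,s]); x=np.cross(y,z)
    return R.from_euler('z',yaw,degrees=True).as_matrix()@np.c_[x,y,z]
def downR(yaw,sig=-1): return catchR(yaw,sig,0)
def plan(Rt,pt):
    s,m=state(); rv=R.from_matrix(m.T@Rt).as_rotvec(degrees=True)
    print("turn (tool deg)",rv.round(1),np.linalg.norm(rv).round(1))
    d=np.array(pt)-s["position"]; print("shift first (old tool mm)",(m.T@d).round(1)," shift after turn",(Rt.T@d).round(1))
E
python3 - <<'E'
from h import *
plan(catchR(4.7),[400,-400,300])
E
```

```text
t 0.25 p [ 251.2 -572.   230.8] 
R [[-0.916, -0.402, -0.0], [-0.402, 0.916, 0.001], [0.0, 0.001, -1.0]] F [-0.3  0.4  0.7] M [ 0.01 -0.03  0.04] w 85.5 g 0.0 j [-0.9   0.39  0.01 -0.   -1.19 -0.26]
turn (tool deg) [ 34.7 -24.7 -68. ] 80.2
shift first (old tool mm) [-205.4   97.8  -69.1]  shift after turn [-159.2 -168.9   51.4]
```

>>> servo_tool --commands '[[[60,-0.025,0.01,-0.009,0,0,0],[60,-0.025,0.01,-0.009,0,0,0],[60,-0.025,0.01,-0.009,0,0,0],[60,-0.025,0.01,-0.009,0,0,0],[60,-0.025,0.01,-0.009,0,0,0],[60,-0.025,0.01,-0.009,0,0,0],[60,-0.025,0.01,-0.009,0,0,0],[60,-0.025,0.01,-0.009,0,0,0]]]'

```text
clock: 0.92
position: [403.0, -417.4, 303.7]
ee_rot: [-0.205, 0.979, 0.0, 0.0]
contact_force: [0.5, -1.1, 0.8]
gripper_width: 65.2
grasp_force: 0.0
```

>>> servo_tool --commands '[[[60,0,0,0,2.9,-2.06,-5.67],[60,0,0,0,2.9,-2.06,-5.67],[60,0,0,0,2.9,-2.06,-5.67],[60,0,0,0,2.9,-2.06,-5.67],[60,0,0,0,2.9,-2.06,-5.67],[60,0,0,0,2.9,-2.06,-5.67],[60,0,0,0,2.9,-2.06,-5.67],[60,0,0,0,2.9,-2.06,-5.67],[60,0,0,0,2.9,-2.06,-5.67],[60,0,0,0,2.9,-2.06,-5.67]]]'

```text
clock: 1.75
position: [402.1, -417.9, 303.7]
ee_rot: [-0.628, 0.721, -0.199, 0.215]
contact_force: [0.1, -0.2, -0.3]
gripper_width: 65.1
grasp_force: 0.0
```

>>> servo_tool --commands '[[[60,0,0,0,2.9,-2.06,-5.67],[60,0,0,0,2.9,-2.06,-5.67],[60,0,0,0,0,0,0],[60,0,0,0,0,0,0]]]'

```text
clock: 2.08
position: [401.3, -419.4, 302.8]
ee_rot: [0.686, -0.644, 0.23, -0.249]
contact_force: [0.4, 0.4, 0.3]
gripper_width: 65.2
grasp_force: 0.0
```

```bash
python3 - <<'E'
from h import *
state()
for n in ("wrist","top"):
    d=cams.get_image(n);cv2.imwrite(f"pics/{n}1.png",d["frame"])
E
```

```text
t 2.08 p [ 401.3 -419.4  302.8] 
R [[0.066, -0.769, 0.636], [-0.998, -0.048, 0.046], [-0.005, -0.637, -0.771]] F [0.4 0.4 0.3] M [-0.07  1.28  0.01] w 65.2 g 0.0 j [-0.85  0.13 -0.09 -0.65 -0.99  1.18]
```

View pics/wrist1.png

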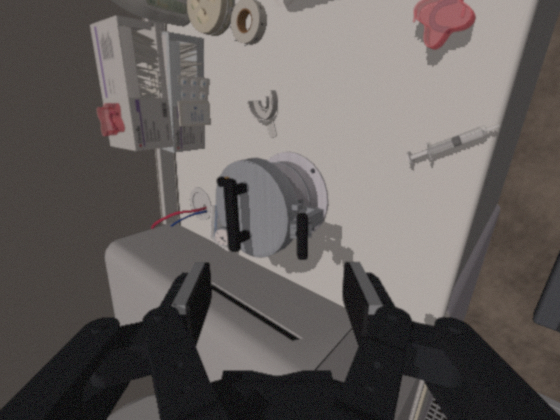

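The wrist view shows the catch bar from about (303,214) to (302,258), the lid bar from (231,180) to (235,250), and the syringe at (450,145). I'll triangulate these against the side view.

```bash
python3 - <<'E'
from h import *
w=cams.get_image("wrist"); s=cams.get_image("side")
def bar(d,u0,u1,v0,v1,th=45):
    g=d["frame"][v0:v1,u0:u1].max(2)<th
    n,l,st,c=cv2.connectedComponentsWithStats(g.astype(np.uint8)); i=1+st[1:,4].argmax()
    y,x=np.nonzero(l==i); P=np.c_[x+u0,y+v0].astype(float); m=P.mean(0)
    a=np.linalg.svd(P-m,full_matrices=False)[2][0]; t=(P-m)@a
    return m,m+a*t.min(),m+a*t.max(),len(P)
def tri(a,b):
    (o1,v1),(o2,v2)=ray(w,a),ray(s,b); A=np.c_[v1,-v2]; t=np.linalg.lstsq(A,o2-o1,rcond=None)[0]
    p,q=o1+t[0]*v1,o2+t[1]*v2; return ((p+q)/2).round(1),np.linalg.norm(p-q).round(1)
c=bar(w,290,316,205,268); print(c); b=bar(w,220,243,172,256); print(b)
cs=bar(s,252,266,215,235); print(cs)
print("catch",tri(c[0],cs[0]), tri(c[1],cs[1]),tri(c[2],cs[2]))
L1,L2=onz(w,b[1],140),onz(w,b[2],140); print("lid bar",L1,L2,(L1+L2)/2,np.degrees(np.arctan2(*(L2-L1)[[0,1]])))
E
```

```text
(array([302.65726681, 234.57266811]), array([302.7626522, 212.9841967]), array([302.54289198, 258.00265016]), 461)
(array([232.57838983, 210.9279661 ]), array([229.79782471, 176.21517434]), array([235.70999984, 250.0232296 ]), 944)
(array([258.90196078, 224.66666667]), array([255.8053501 , 219.10844383]), array([261.90329599, 230.05387598]), 51)
catch (array([ 495.7, -347.9,  135.5]), np.float64(0.6)) (array([ 481.1, -387.8,  167.4]), np.float64(7.4)) (array([ 513.1, -293.9,   96.2]), np.float64(7.8))
lid bar [ 614.15508868 -393.23883839  140.        ] [ 602.32845934 -287.70573223  140.        ] [ 608.24177401 -340.47228531  140.        ] -6.394206514066875
```

>>> servo_tool --commands '[[[80,-0.0106,0.0053,0.0203,0,0,0],[80,-0.0106,0.0053,0.0203,0,0,0],[80,-0.0106,0.0053,0.0203,0,0,0],[80,-0.0106,0.0053,0.0203,0,0,0],[80,-0.0106,0.0053,0.0203,0,0,0],[80,-0.0106,0.0053,0.0203,0,0,0],[80,0,0,0,0,0,0],[80,0,0,0,0,0,0],[80,0,0,0,0,0,0]]]'

```text
clock: 3.03
position: [451.4, -351.3, 190.5]
ee_rot: [0.688, -0.641, 0.231, -0.249]
contact_force: [0.3, 0.2, 0.4]
gripper_width: 58.1
grasp_force: 0.0
```

```bash
python3 - <<'E'
from h import *
state()
d=cams.get_image("wrist");crop(d,130,30,400,300,2,"pics/wrist2.png");cv2.imwrite("pics/full2.png",d["frame"])
E
```

```text
t 3.03 p [ 451.4 -351.3  190.5] 
R [[0.072, -0.767, 0.637], [-0.997, -0.054, 0.047], [-0.002, -0.639, -0.769]] F [0.3 0.2 0.4] M [-0.13  1.26  0.04] w 58.1 g 0.0 j [-0.69  0.2  -0.29 -0.76 -0.69  1.26]
```

View pics/wrist2.png

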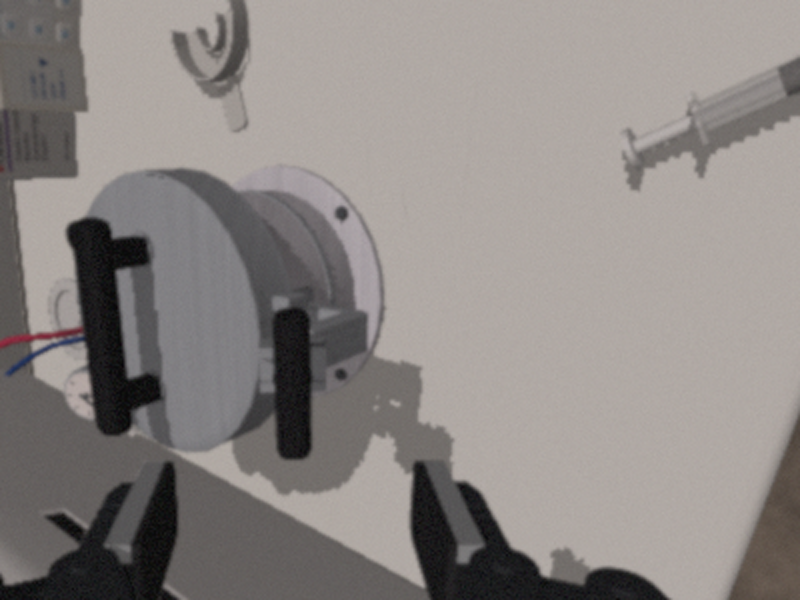

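The close view shows the catch bar running from about (275,185) to (277,259) in full-image pixels, clear of both fingers, which stand to its left and right.

```bash
python3 - <<'E'
from h import *
w=cams.get_image("wrist"); s=cams.get_image("side"); st,m=state()
def bar(d,u0,u1,v0,v1,th=45):
    g=d["frame"][v0:v1,u0:u1].max(2)<th
    n,l,q,c=cv2.connectedComponentsWithStats(g.astype(np.uint8)); i=1+q[1:,4].argmax()
    y,x=np.nonzero(l==i); P=np.c_[x+u0,y+v0].astype(float); c=P.mean(0)
    a=np.linalg.svd(P-c,full_matrices=False)[2][0]; a*=np.sign(a[1]); t=(P-c)@a
    return c,c+a*t.min(),c+a*t.max()
def tri(a,b):
    (o1,v1),(o2,v2)=ray(w,a),ray(s,b); t=np.linalg.lstsq(np.c_[v1,-v2],o2-o1,rcond=None)[0]
    p,q=o1+t[0]*v1,o2+t[1]*v2; return (p+q)/2,np.linalg.norm(p-q).round(1)
c=bar(w,262,290,175,265); cs=bar(s,250,268,213,236); print(c,cs)
mid=(c[1]+c[2])/2; C,e=tri(mid,(cs[1]+cs[2])/2); print("catch centre",C.round(1),e)
a,e1=tri(c[1],cs[2]); b,e2=tri(c[2],cs[1]); print(a.round(1),b.round(1),e1,e2,"yaw",np.degrees(np.arctan2(-(b-a)[0],(b-a)[1])))
# length-based along ray
o,v=ray(w,mid)
f=lambda k:np.linalg.norm(np.subtract(*[(lambda o,v:o+v*k)(*ray(w,x)) for x in (c[1],c[2])]))
k=56/f(1); print("by length",(o+v*k).round(1))
e=[(lambda o,v:o+v*k)(*ray(w,x)) for x in (c[1],c[2])]; dd=e[1]-e[0]; print("yaw",np.degrees(np.arctan2(-dd[0],dd[1])),dd)
print("rel tool",(m.T@(C-st["position"])).round(1),(m.T@(o+v*k-st["position"])).round(1))
b=bar(w,160,198,135,250); B=onz(w,(b[1]+b[2])/2,140); print("lidbar",b,B, (onz(w,b[2],140)-onz(w,b[1],140)))
E
```

```text
t 3.18 p [ 451.1 -351.8  190.8] 
R [[0.07, -0.767, 0.638], [-0.998, -0.053, 0.046], [-0.001, -0.64, -0.769]] F [-0.8  0.1  0.7] M [-0.09  1.28 -0.03] w 58.7 g 0.0 j [-0.69  0.2  -0.29 -0.76 -0.69  1.26]
(array([276.18003273, 220.91162029]), array([275.61255463, 184.00595753]), array([276.75156129, 258.08070236])) (array([258.90196078, 224.66666667]), array([255.8053501 , 219.10844383]), array([261.90329599, 230.05387598]))
catch centre [ 495.6 -348.2  135.9] 0.4
[ 499.6 -375.   133.8] [ 491.5 -319.8  138. ] 0.0 0.7 yaw 8.320764141440876
by length [ 500.4 -344.8  129.6]
yaw 16.91291138785139 [-15.83444622  52.0751069   13.17017671]
rel tool [-0.4  0.8 70.8] [-3.4  0.9 78.9]
lidbar (array([182.32819277, 189.98409639]), array([177.49243813, 139.66437466]), array([187.7414476 , 246.31314879])) [ 605.13847986 -342.73044728  140.        ] [ -6.75297057 103.03476632   0.        ]
```

>>> servo_tool --commands '[[[80,0,0.0008,0.018,0,0,0],[80,0,0,0.018,0,0,0],[80,0,0,0.018,0,0,0],[80,0,0,0.014,0,0,0],[80,0,0,0.008,0,0,0],[80,0,0,0.006,0,0,0],[80,0,0,0,0,0,0],[80,0,0,0,0,0,0]]]'

```text
clock: 3.85
position: [502.4, -347.2, 126.0]
ee_rot: [0.688, -0.642, 0.23, -0.249]
contact_force: [-0.1, -0.5, -0.3]
gripper_width: 58.7
grasp_force: 0.0
```

>>> servo_tool --commands '[[[140,0,0,0,0,0,0],[180,0,0,0,0,0,0],[200,0,0,0,0,0,0],[220,0,0,0,0,0,0],[240,0,0,0,0,0,0],[255,0,0,0,0,0,0],[255,0,0,0,0,0,0]]]'

```text
clock: 4.43
position: [503.5, -347.4, 127.7]
ee_rot: [0.688, -0.641, 0.232, -0.25]
contact_force: [-0.1, 1.5, 6.3]
gripper_width: 11.7
grasp_force: 60.7
```

```bash
python3 - <<'E'
from h import *
s,m=state(); print("F in tool",(m.T@s["contact_force"]).round(1))
E
```

```text
t 4.43 p [ 503.5 -347.4  127.7] 
R [[0.071, -0.766, 0.639], [-0.997, -0.053, 0.047], [-0.002, -0.641, -0.768]] F [-0.1  1.5  6.3] M [0.33 0.27 0.28] w 11.7 g 60.7 j [-0.64  0.34 -0.26 -0.86 -0.58  1.35]
F in tool [-1.6 -4.  -4.8]
```

>>> servo_tool --commands '[[[255,0,0,-0.004,0,0,0],[255,0,0,-0.004,0,0,0],[255,0,0,-0.004,0,0,0],[255,0,0,-0.003,0,0,0],[255,0,0,0,0,0,0],[255,0,0,0,0,0,0]]]'

```text
clock: 4.93
position: [495.0, -348.0, 137.7]
ee_rot: [0.687, -0.642, 0.232, -0.25]
contact_force: [11.4, -0.5, -5.3]
gripper_width: 11.7
grasp_force: 58.5
```

```bash
python3 - <<'E'
from h import *
s,m=state(); print("F in tool",(m.T@s["contact_force"]).round(1), "moved", (m.T@(s["position"]-[503.5,-347.4,127.7])).round(1))
E
```

```text
t 4.93 p [ 495.  -348.   137.7] 
R [[0.069, -0.766, 0.639], [-0.998, -0.052, 0.046], [-0.003, -0.641, -0.768]] F [11.4 -0.5 -5.3] M [-0.34 -0.06 -0.25] w 11.7 g 58.5 j [-0.64  0.31 -0.27 -0.84 -0.6   1.33]
F in tool [ 1.3 -5.4 11.3] moved [ -0.    0.1 -13.1]
```

>>> servo_tool --commands '[[[255,0,0,-0.0015,0,0,0],[255,0,0,-0.001,0,0,0],[255,0,0,0,0,0,0],[255,0,0,0,0,0,0]]]'

```text
clock: 5.27
position: [493.6, -348.1, 139.4]
ee_rot: [0.687, -0.642, 0.231, -0.25]
contact_force: [11.1, 0.6, -7.2]
gripper_width: 11.8
grasp_force: 58.4
```

```bash
python3 - <<'E'
from h import *
s,m=state(); print("F in tool",(m.T@s["contact_force"]).round(1), "moved", (m.T@(s["position"]-[503.5,-347.4,127.7])).round(1))
E
```

```text
t 5.27 p [ 493.6 -348.1  139.4] 
R [[0.069, -0.766, 0.639], [-0.998, -0.051, 0.047], [-0.003, -0.641, -0.768]] F [11.1  0.6 -7.2] M [-0.37 -0.08 -0.3 ] w 11.8 g 58.4 j [-0.65  0.31 -0.27 -0.84 -0.6   1.33]
F in tool [ 0.1 -3.9 12.6] moved [ -0.    0.1 -15.4]
```

>>> servo_tool --commands '[[[255,0,0,0,0,0,4],[255,0,0,0,0,0,4],[255,0,0,0,0,0,5],[255,0,0,0,0,0,5],[255,0,0,0,0,0,5],[255,0,0,0,0,0,0]]]'

```text
clock: 5.77
position: [493.9, -348.0, 139.6]
ee_rot: [-0.544, 0.766, -0.177, 0.292]
contact_force: [12.0, -0.1, -6.6]
gripper_width: 11.7
grasp_force: 58.5
```

```bash
python3 - <<'E'
from h import *
s,m=state(); print("F in tool",(m.T@s["contact_force"]).round(1),"M in tool",(m.T@s["wrist_torque"]).round(2))
E
```

```text
t 5.77 p [ 493.9 -348.   139.6] 
R [[-0.237, -0.732, 0.639], [-0.937, 0.345, 0.047], [-0.255, -0.588, -0.768]] F [12.  -0.1 -6.6] M [-0.29 -0.19 -0.19] w 11.7 g 58.5 j [-0.65  0.31 -0.27 -0.84 -0.6   0.93]
F in tool [-1.1 -4.9 12.7] M in tool [ 0.29  0.26 -0.05]
```

>>> servo_tool --commands '[[[255,0,0,0,0,0,6],[255,0,0,0,0,0,7],[255,0,0,0,0,0,7],[255,0,0,0,0,0,7],[255,0,0,0,0,0,7],[255,0,0,0,0,0,7],[255,0,0,0,0,0,7],[255,0,0,0,0,0,7],[255,0,0,0,0,0,7],[255,0,0,0,0,0,5]]]'

```text
clock: 6.6
position: [494.4, -348.5, 140.1]
ee_rot: [-0.03, 0.939, 0.014, 0.341]
contact_force: [13.4, -1.6, -6.5]
gripper_width: 11.9
grasp_force: 58.4
```

>>> servo_tool --commands '[[[255,0,0,0,0,0,0],[255,0,0,0,0,0,0],[255,0,0,0.001,0,0,0],[255,0,0,0.001,0,0,0],[255,0,0,0,0,0,0],[255,0,0,0,0,0,0]]]'

```text
clock: 7.1
position: [495.7, -348.4, 138.6]
ee_rot: [-0.032, 0.939, 0.013, 0.341]
contact_force: [12.7, -1.9, -5.5]
gripper_width: 11.5
grasp_force: 58.5
```

```bash
python3 - <<'E'
from h import *
s,m=state(); print("F in tool",(m.T@s["contact_force"]).round(1),"M in tool",(m.T@s["wrist_torque"]).round(2)); print(np.degrees(np.arccos(m[:,0]@[.069,-.998,-.003])), "moved", (m.T@(s["position"]-[503.5,-347.4,127.7])).round(1))
E
```

```text
t 7.1 p [ 495.7 -348.4  138.6] 
R [[-0.765, -0.069, 0.64], [-0.052, 0.998, 0.046], [-0.642, 0.002, -0.767]] F [12.7 -1.9 -5.5] M [-0.21 -0.56 -0.24] w 11.5 g 58.5 j [-0.64  0.31 -0.27 -0.84 -0.6  -0.24]
F in tool [-6.1 -2.8 12.3] M in tool [ 0.35 -0.55  0.02]
89.93403922602818 moved [ -1.   -0.4 -13.4]
```

>>> servo_tool --commands '[[[255,0,0,0.001,0,0,0],[255,0,0,0.001,0,0,0],[255,0,0,0.0005,0,0,0],[255,0,0,0,0,0,0],[255,0,0,0,0,0,0]]]'

```text
clock: 7.52
position: [496.7, -348.3, 137.5]
ee_rot: [-0.033, 0.939, 0.013, 0.341]
contact_force: [8.1, -0.6, -0.2]
gripper_width: 11.5
grasp_force: 59.6
```

```bash
python3 - <<'E'
from h import *
s,m=state(); print("F in tool",(m.T@s["contact_force"]).round(1),"M in tool",(m.T@s["wrist_torque"]).round(2)); print( "moved", (m.T@(s["position"]-[503.5,-347.4,127.7])).round(1))
E
```

```text
t 7.52 p [ 496.7 -348.3  137.5] 
R [[-0.765, -0.07, 0.64], [-0.053, 0.998, 0.046], [-0.642, 0.001, -0.767]] F [ 8.1 -0.6 -0.2] M [ 0.08 -0.35 -0.03] w 11.5 g 59.6 j [-0.64  0.32 -0.27 -0.84 -0.6  -0.24]
F in tool [-6.  -1.2  5.3] M in tool [-0.02 -0.36  0.06]
moved [ -1.   -0.4 -12. ]
```

>>> servo_tool --commands '[[[255,0,0,0.0007,0,0,0],[255,0,0,0,0,0,0],[200,0,0,0,0,0,0],[160,0,0,0,0,0,0],[120,0,0,0,0,0,0],[80,0,0,0,0,0,0],[80,0,0,0,0,0,0],[80,0,0,0,0,0,0]]]'

```text
clock: 8.18
position: [494.1, -347.5, 134.8]
ee_rot: [-0.033, 0.94, 0.014, 0.339]
contact_force: [0.0, 0.1, 0.7]
gripper_width: 58.8
grasp_force: 0.0
```

>>> servo_tool --commands '[[[80,0,0,-0.01,0,0,0],[80,0,0,-0.02,0,0,0],[80,0,0,-0.025,0,0,0],[80,0,0,-0.03,0,0,0],[80,0,0,-0.03,0,0,0],[80,0,0,-0.03,0,0,0],[80,0,0,0,0,0,0],[80,0,0,0,0,0,0]]]'

```text
clock: 8.85
position: [401.6, -355.1, 249.2]
ee_rot: [-0.033, 0.94, 0.012, 0.34]
contact_force: [-0.1, -0.0, -0.5]
gripper_width: 58.3
grasp_force: 0.0
```

```bash
python3 - <<'E'
from h import *
state()
d=cams.get_image("wrist"); s=cams.get_image("side")
a=cv2.resize(s["frame"][190:290,230:380],(600,400),interpolation=cv2.INTER_CUBIC)
b=cv2.resize(d["frame"],(0,0),fx=.9,fy=.9)[:200] if 0 else cv2.resize(d["frame"],(267,200))
cv2.imwrite("pics/side3.png",a); cv2.imwrite("pics/wrist3.png",d["frame"])
E
```

```text
t 8.85 p [ 401.6 -355.1  249.2] 
R [[-0.766, -0.069, 0.639], [-0.053, 0.998, 0.045], [-0.641, 0.0, -0.768]] F [-0.1 -0.  -0.5] M [-0.04  1.31 -0.02] w 58.3 g 0.0 j [-0.76  0.09 -0.28 -0.7  -0.83 -0.36]
```

View pics/wrist3.png

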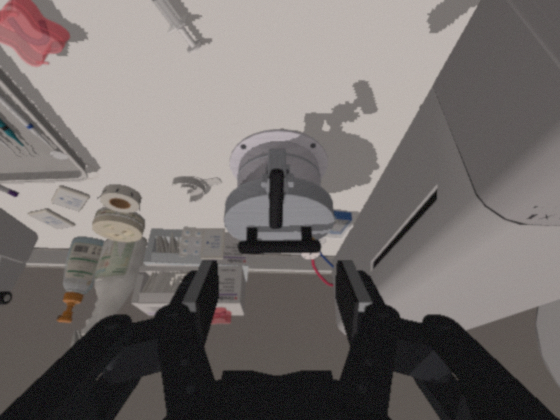

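The wrist view shows the catch bar now turned, running from (277,170) to (275,228), perpendicular to the lid bar at (240..319, 246). So it is parked and released.

```bash
python3 - <<'E'
from h import *
w=cams.get_image("wrist"); s=cams.get_image("side")
a,b=onz(w,(240.5,247),136),onz(w,(319.5,246.5),136); print("lid bar",a,b,(a+b)/2,b-a)
plan(downR(5),[608,-343,240])
E
```

```text
lid bar [ 610.20185216 -383.45043762  136.        ] [ 602.45699466 -284.13129081  136.        ] [ 606.32942341 -333.79086422  136.        ] [-7.7448575  99.31914682  0.        ]
t 9.05 p [ 402.2 -354.   245.5] 
R [[-0.769, -0.071, 0.635], [-0.051, 0.997, 0.05], [-0.637, 0.005, -0.771]] F [-0.3  1.3  0. ] M [-0.11  1.25  0.01] w 58.6 g 0.0 j [-0.76  0.09 -0.28 -0.7  -0.83 -0.36]
turn (tool deg) [-31.1  31.  -87.1] 97.5
shift first (old tool mm) [-155.3   -3.7  135.6]  shift after turn [   6.9 -206.     5.5]
```

>>> servo_tool --commands '[[[80,0,0,0,-2.07,2.07,-5.81],[80,0,0,0,-2.07,2.07,-5.81],[80,0,0,0,-2.07,2.07,-5.81],[80,0,0,0,-2.07,2.07,-5.81],[80,0,0,0,-2.07,2.07,-5.81],[80,0,0,0,-2.07,2.07,-5.81],[80,0,0,0,-2.07,2.07,-5.81],[80,0,0,0,-2.07,2.07,-5.81],[80,0,0,0,-2.07,2.07,-5.81],[80,0,0,0,-2.07,2.07,-5.81]]]'

```text
clock: 9.88
position: [402.7, -354.4, 245.3]
ee_rot: [-0.542, 0.831, 0.005, 0.124]
contact_force: [-0.3, -0.3, 0.8]
gripper_width: 58.6
grasp_force: 0.0
```

>>> servo_tool --commands '[[[80,0,0,0,-2.07,2.07,-5.81],[80,0,0,0,-2.07,2.07,-5.81],[80,0,0,0,-2.07,2.07,-5.81],[80,0,0,0,-2.07,2.07,-5.81],[80,0,0,0,-2.07,2.07,-5.81],[80,0,0,0,0,0,0],[80,0,0,0,0,0,0]]]'

```text
clock: 10.47
position: [402.7, -353.6, 245.3]
ee_rot: [0.737, -0.675, 0.0, 0.0]
contact_force: [-0.8, 0.3, -0.5]
gripper_width: 58.4
grasp_force: 0.0
```

```bash
python3 - <<'E'
from h import *
plan(downR(5),[606,-341,235])
E
```

```text
t 10.47 p [ 402.7 -353.6  245.3] 
R [[0.088, -0.996, 0.0], [-0.996, -0.088, -0.0], [0.0, -0.0, -1.0]] F [-0.8  0.3 -0.5] M [0.01 0.   0.04] w 58.4 g 0.0 j [-0.42  0.22 -0.19  0.   -1.16  0.51]
turn (tool deg) [-0. -0.  0.] 0.0
shift first (old tool mm) [   5.3 -203.7   10.3]  shift after turn [   5.2 -203.7   10.3]
```

>>> servo_tool --commands '[[[80,0.0007,-0.029,0.0015,0,0,0],[80,0.0007,-0.029,0.0015,0,0,0],[80,0.0007,-0.029,0.0015,0,0,0],[80,0.0007,-0.029,0.0015,0,0,0],[80,0.0007,-0.029,0.0015,0,0,0],[80,0.0007,-0.029,0.0015,0,0,0],[80,0.0007,-0.029,0.0015,0,0,0],[80,0,0,0,0,0,0],[80,0,0,0,0,0,0]]]'

```text
clock: 11.22
position: [605.5, -341.5, 234.4]
ee_rot: [0.737, -0.676, 0.0, 0.0]
contact_force: [-0.6, 0.4, -0.2]
gripper_width: 58.6
grasp_force: 0.0
```

```bash
python3 - <<'E'
from h import *
state()
d=cams.get_image("wrist"); crop(d,130,50,350,260,2.2,"pics/wrist4.png")
E
```

```text
t 11.22 p [ 605.5 -341.5  234.4] 
R [[0.087, -0.996, -0.0], [-0.996, -0.087, -0.0], [0.0, 0.0, -1.0]] F [-0.6  0.4 -0.2] M [-0.01  0.03  0.03] w 58.6 g 0.0 j [-0.28  0.5   0.21  0.   -1.27  0.37]
```

View pics/wrist4.png

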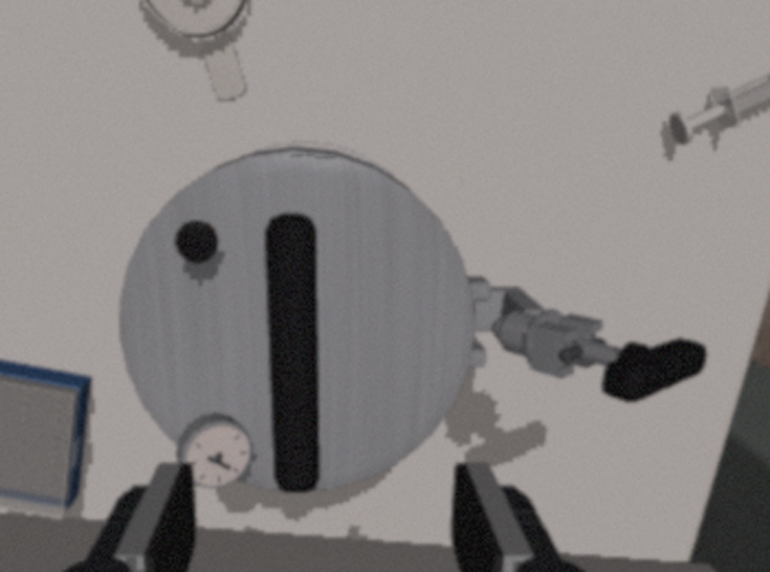

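The crop shows the lid bar running from (291,213) to (298,492), or (262,147) to (265.5,273.6) full. The knob and gauge are to its left and the catch bar is turned at the right.

```bash
python3 - <<'E'
from h import *
w=cams.get_image("wrist"); st,m=state()
g=(w["frame"][135:285,245:282].max(2)<45).astype(np.uint8)
y,x=np.nonzero(g); P=np.c_[x+245,y+135].astype(float); c=P.mean(0); a=np.linalg.svd(P-c,full_matrices=False)[2][0]; t=(P-c)@a*np.sign(a[1]); a*=np.sign(a[1])
e=[onz(w,c+a*q,144) for q in (t.min(),t.max())]; M=(e[0]+e[1])/2; d=e[1]-e[0]
print(c,c+a*t.min(),c+a*t.max(),e,M,np.linalg.norm(d),"yaw",np.degrees(np.arctan2(-d[0],d[1])))
print("in tool",(m.T@(M-st["position"])).round(1))
C=np.array([495.6,-348.2,135.9]); yw=np.radians(5); ex=np.array([np.cos(yw),np.sin(yw),0])
ax=-.643*ex+[0,0,.766]; xp=.766*ex+[0,0,.643]
for k in (0,.012):
  for s in (-28,28): print(k,s,(proj(w,C+ax*k*1000+s*xp)[0]-[130,50])*2.2)
E
```

```text
t 11.32 p [ 604.2 -341.9  236.1] 
R [[0.086, -0.996, 0.001], [-0.996, -0.086, -0.002], [0.002, -0.001, -1.0]] F [-0.2  0.3  0.5] M [-0.01 -0.01  0.02] w 58.8 g 0.0 j [-0.28  0.5   0.21  0.   -1.27  0.37]
[261.96758509 208.73460292] [260.30735688 147.8824824 ] [263.69685781 272.11740261] [array([ 620.11972407, -390.65204996,  144.        ]), array([ 609.96820032, -287.57658379,  144.        ])] [ 615.0439622  -339.11431688  144.        ] 103.574152961338 yaw 5.624711764241959
in tool [ -2.  -11.   92.1]
0 -28 [650.74672589 342.38229856]
0 28 [573.75668587 374.36360146]
0.012 -28 [681.75341168 349.76409341]
0.012 28 [606.45683913 384.06331216]
```

>>> servo_tool --commands '[[[80,-0.001,-0.005,0.015,0,0,0],[80,-0.001,-0.005,0.015,0,0,0.5],[80,0,0,0.015,0,0,0],[80,0,0,0.015,0,0,0],[80,0,0,0,0,0,0],[80,0,0,0,0,0,0]]]'

```text
clock: 11.82
position: [613.6, -339.3, 176.8]
ee_rot: [0.734, -0.679, 0.001, 0.001]
contact_force: [0.6, 0.5, 0.3]
gripper_width: 58.5
grasp_force: 0.0
```

```bash
python3 - <<'E'
from h import *
w=cams.get_image("wrist"); st,m=state()
uv=proj(w,[615,-339,144])[0]; print(uv)
u0=int(uv[0])-45; v0=int(uv[1])-20
f=w["frame"].max(2)
rows=[]
for v in range(v0,v0+41,5):
    q=np.nonzero(f[v,u0:u0+90]<45)[0]+u0; rows.append((v,q.min(),q.max(),len(q)))
print(rows)
for v,a,b,n in rows[::4]:
    A,B=onz(w,(a,v),144),onz(w,(b,v),144); M=(A+B)/2; print(M.round(1),np.linalg.norm(A-B).round(1),(m.T@(M-st["position"])).round(1))
E
```

```text
t 11.87 p [ 614.3 -339.5  177.9] 
R [[0.078, -0.997, 0.003], [-0.997, -0.079, -0.003], [0.004, -0.003, -1.0]] F [ 0.7 -0.6  0.4] M [-0.03  0.02 -0.03] w 58.8 g 0.0 j [-0.27  0.55  0.14  0.   -1.16  0.35]
[272.77422426 243.77187021]
[(223, np.int64(259), np.int64(285), 27), (228, np.int64(259), np.int64(285), 27), (233, np.int64(259), np.int64(285), 27), (238, np.int64(259), np.int64(285), 27), (243, np.int64(260), np.int64(285), 26), (248, np.int64(260), np.int64(285), 26), (253, np.int64(260), np.int64(285), 26), (258, np.int64(260), np.int64(285), 26), (263, np.int64(261), np.int64(285), 25)]
[ 616.5 -352.5  144. ] 15.5 [13. -1. 34.]
[ 615.2 -339.5  144. ] 15.2 [-0.1 -0.8 33.9]
[ 613.9 -325.9  144. ] 15.0 [-13.7  -0.5  33.9]
```

>>> servo_tool --commands '[[[80,0,-0.0008,0.015,0,0,-1],[80,0,0,0.015,0,0,0],[80,0,0,0.013,0,0,0],[80,0,0,0.009,0,0,0],[80,0,0,0.005,0,0,0],[80,0,0,0,0,0,0],[80,0,0,0,0,0,0]]]'

```text
clock: 12.45
position: [616.1, -339.2, 120.6]
ee_rot: [0.741, -0.672, 0.002, 0.0]
contact_force: [-0.3, -0.5, -0.3]
gripper_width: 58.3
grasp_force: 0.0
```

>>> servo_tool --commands '[[[120,0,0,0,0,0,0],[150,0,0,0,0,0,0],[170,0,0,0,0,0,0],[190,0,0,0,0,0,0],[210,0,0,0,0,0,0],[230,0,0,0,0,0,0],[255,0,0,0,0,0,0],[255,0,0,0,0,0,0]]]'

```text
clock: 13.12
position: [616.1, -339.0, 120.3]
ee_rot: [0.741, -0.672, 0.002, 0.0]
contact_force: [-0.6, 0.9, 2.3]
gripper_width: 16.5
grasp_force: 59.5
```

```bash
python3 - <<'E'
from h import *
state()
E
```

```text
t 13.12 p [ 616.1 -339.   120.3] 
R [[0.097, -0.995, 0.003], [-0.995, -0.097, -0.003], [0.003, -0.003, -1.0]] F [-0.6  0.9  2.3] M [ 0.19 -0.04  0.02] w 16.5 g 59.5 j [-0.27  0.6   0.08  0.   -1.05  0.37]
```

>>> servo_tool --commands '[[[255,0,0,0,0,0,-1.5],[255,0,0,0,0,0,-2],[255,0,0,0,0,0,-2.5],[255,0,0,0,0,0,-2.5],[255,0,0,0,0,0,-2.5],[255,0,0,0,0,0,0]]]'

```text
clock: 13.62
position: [616.0, -339.3, 120.3]
ee_rot: [0.802, -0.598, 0.002, 0.0]
contact_force: [-0.0, -0.4, 3.2]
gripper_width: 16.9
grasp_force: 59.6
```

```bash
cat > q.py <<'E'
from h import *
s=arm.read_state(); m=R.from_quat(s["ee_rot"]).as_matrix()
print("yaw",np.degrees(np.arctan2(m[0,0],-m[1,0])).round(1),"p",s["position"].round(1),"F",s["contact_force"].round(1),"M",s["wrist_torque"].round(2),"g",s["grasp_force"].round(1),round(s["clock"],2))
E
python3 q.py
```

```text
Traceback (most recent call last):
  File "q.py", line 3, in <module>
    print("yaw",np.degrees(np.arctan2(m[0,0],-m[1,0])).round(1),"p",s["position"].round(1),"F",s["contact_force"].round(1),"M",s["wrist_torque"].round(2),"g",s["grasp_force"].round(1),round(s["clock"],2))
                                                                                                                                                              ^^^^^^^^^^^^^^^^^^^^^^
AttributeError: 'float' object has no attribute 'round'
```

```bash
sed -i 's/s\["grasp_force"\].round(1)/round(s["grasp_force"],1)/' q.py; python3 q.py
```

```text
yaw 16.6 p [ 616.  -339.3  120.3] F [-0.  -0.4  3.2] M [ 0.03 -0.01  0.09] g 59.6 13.62
```

>>> servo_tool --commands '[[[255,0,0,0,0,0,-2.5],[255,0,0,0,0,0,-2.5],[255,0,0,0,0,0,-2.5],[255,0,0,0,0,0,-2.5],[255,0,0,0,0,0,-1],[255,0,0,0,0,0,0]]]'

```text
clock: 14.12
position: [616.0, -339.3, 120.3]
ee_rot: [0.855, -0.519, 0.002, 0.001]
contact_force: [0.6, -0.1, 3.8]
gripper_width: 17.0
grasp_force: 59.7
```

```bash
python3 q.py
```

```text
yaw 27.5 p [ 616.  -339.3  120.3] F [ 0.6 -0.1  3.8] M [ 0.07 -0.08 -0.15] g 59.7 14.12
```

>>> servo_tool --commands '[[[255,0,0,0,0,0,-1],[255,0,0,0,0,0,-1],[255,0,0,0,0,0,-1],[255,0,0,0,0,0,0]]]'

```text
clock: 14.45
position: [616.1, -339.2, 120.3]
ee_rot: [0.869, -0.495, 0.002, 0.001]
contact_force: [0.3, 0.2, 4.8]
gripper_width: 16.9
grasp_force: 59.9
```

```bash
python3 q.py
```

```text
yaw 30.6 p [ 616.1 -339.2  120.3] F [0.3 0.2 4.8] M [-0.01 -0.06 -0.2 ] g 59.9 14.45
```

>>> servo_tool --commands '[[[255,0,0,0,0,0,-1],[255,0,0,0,0,0,-1],[255,0,0,0,0,0,0]]]'

```text
clock: 14.7
position: [616.1, -339.1, 120.3]
ee_rot: [0.877, -0.48, 0.002, 0.001]
contact_force: [0.3, -0.6, 5.4]
gripper_width: 16.8
grasp_force: 59.9
```

```bash
python3 q.py
```

```text
yaw 32.6 p [ 616.1 -339.1  120.3] F [ 0.3 -0.6  5.4] M [ 0.03 -0.08 -0.22] g 59.9 14.7
```

>>> servo_tool --commands '[[[255,0,0,0,0,0,-1],[255,0,0,0,0,0,-1],[255,0,0,0,0,0,0]]]'

```text
clock: 14.95
position: [616.1, -339.1, 120.3]
ee_rot: [0.885, -0.465, 0.002, 0.001]
contact_force: [-0.1, 0.2, 5.6]
gripper_width: 16.9
grasp_force: 59.9
```

```bash
python3 q.py
```

```text
yaw 34.6 p [ 616.1 -339.1  120.3] F [-0.1  0.2  5.6] M [ 0.09 -0.07 -0.22] g 59.9 14.95
```

>>> servo_tool --commands '[[[255,0,0,0,0,0,-1],[255,0,0,0,0,0,-1],[255,0,0,0,0,0,0]]]'

```text
clock: 15.2
position: [616.5, -339.0, 120.3]
ee_rot: [0.893, -0.45, 0.002, 0.0]
contact_force: [1.2, 1.2, 5.0]
gripper_width: 17.0
grasp_force: 59.9
```

```bash
python3 q.py
```

```text
yaw 36.6 p [ 616.5 -339.   120.3] F [1.2 1.2 5. ] M [ 0.22 -0.39 -0.41] g 59.9 15.2
```

>>> servo_tool --commands '[[[255,0,0,0,0,0,-1],[255,0,0,0,0,0,-1],[255,0,0,0,0,0,0]]]'

```text
clock: 15.45
position: [618.0, -338.3, 120.3]
ee_rot: [0.901, -0.434, 0.004, -0.0]
contact_force: [5.0, 2.0, 4.6]
gripper_width: 17.0
grasp_force: 60.0
```

```bash
python3 q.py
```

```text
yaw 38.5 p [ 618.  -338.3  120.3] F [5.  2.  4.6] M [ 0.83 -1.36 -0.73] g 60.0 15.45
```

>>> servo_tool --commands '[[[255,0,0,0,0,0,-1],[255,0,0,0,0,0,0],[255,0,0,0,0,0,0]]]'

```text
clock: 15.7
position: [618.2, -338.2, 120.3]
ee_rot: [0.904, -0.427, 0.004, -0.001]
contact_force: [5.8, 3.0, 4.5]
gripper_width: 16.4
grasp_force: 61.6
```

```bash
python3 q.py
```

```text
yaw 39.4 p [ 618.2 -338.2  120.3] F [5.8 3.  4.5] M [ 0.84 -1.4  -1.18] g 61.6 15.7
```

>>> servo_tool --commands '[[[255,0,0,0,0,0,1],[255,0,0,0,0,0,0.5],[255,0,0,0,0,0,0]]]'

```text
clock: 15.95
position: [618.2, -338.3, 120.3]
ee_rot: [0.899, -0.437, 0.004, -0.0]
contact_force: [6.2, 2.0, 3.4]
gripper_width: 16.8
grasp_force: 59.8
```

```bash
python3 q.py
```

```text
yaw 38.1 p [ 618.2 -338.3  120.3] F [6.2 2.  3.4] M [ 0.74 -1.32 -0.35] g 59.8 15.95
```

>>> servo_tool --commands '[[[255,0,0,-0.001,0,0,0],[255,0,0,-0.001,0,0,0],[255,0,0,-0.001,0,0,0],[255,0,0,0,0,0,0],[255,0,0,0,0,0,0]]]'

```text
clock: 16.37
position: [617.7, -338.1, 120.8]
ee_rot: [0.899, -0.438, 0.003, -0.0]
contact_force: [6.1, 1.0, -2.7]
gripper_width: 16.9
grasp_force: 59.0
```

```bash
python3 q.py
```

```text
yaw 38.1 p [ 617.7 -338.1  120.8] F [ 6.1  1.  -2.7] M [ 0.16 -2.   -0.36] g 59.0 16.37
```

>>> servo_tool --commands '[[[255,0,0,-0.001,0,0,0],[255,0,0,-0.001,0,0,0],[255,0,0,-0.001,0,0,0],[255,0,0,0,0,0,0],[255,0,0,0,0,0,0]]]'

```text
clock: 16.78
position: [617.1, -337.5, 122.3]
ee_rot: [0.899, -0.438, 0.002, -0.001]
contact_force: [6.3, 1.0, -5.8]
gripper_width: 16.8
grasp_force: 58.9
```

```bash
python3 q.py
```

```text
yaw 38.0 p [ 617.1 -337.5  122.3] F [ 6.3  1.  -5.8] M [ 0.23 -2.15 -0.42] g 58.9 16.78
```

>>> servo_tool --commands '[[[255,0.0009,-0.0012,0,0,0,0],[255,0,0,-0.001,0,0,0],[255,0,0,-0.001,0,0,0],[255,0,0,-0.001,0,0,0],[255,0,0,0,0,0,0]]]'

```text
clock: 17.2
position: [617.1, -337.5, 126.0]
ee_rot: [0.899, -0.438, 0.0, -0.0]
contact_force: [5.0, 2.8, -5.6]
gripper_width: 16.6
grasp_force: 58.9
```

```bash
python3 q.py; python3 - <<'E'
from h import *
w=cams.get_image("wrist"); s=cams.get_image("side")
a=cv2.resize(s["frame"][195:285,240:360],(480,360),interpolation=cv2.INTER_CUBIC)
cv2.imwrite("pics/lift.png",a)
E
```

```text
yaw 38.0 p [ 617.1 -337.5  126. ] F [ 5.   2.8 -5.6] M [ 0.75 -1.55 -0.41] g 58.9 17.2
```

View pics/lift.png

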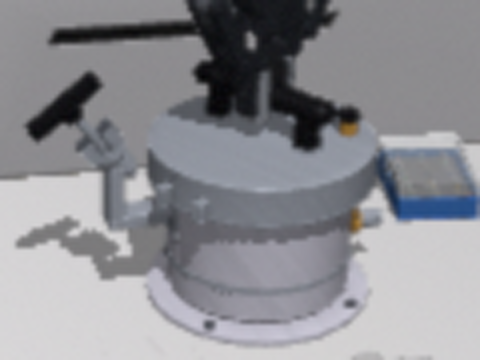

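The picture shows the lid level and turned in the gripper, the catch still out and turned, and a force close to the lid's weight. It is free, so I continue lifting.

>>> servo_tool --commands '[[[255,0,0,-0.002,0,0,0],[255,0,0,-0.003,0,0,0],[255,0,0,-0.003,0,0,0],[255,0,0,-0.003,0,0,0],[255,0,0,0,0,0,0]]]'

```text
clock: 17.72
position: [616.7, -339.2, 140.6]
ee_rot: [0.899, -0.438, 0.001, 0.001]
contact_force: [0.5, 0.1, -3.7]
gripper_width: 17.0
grasp_force: 59.3
```

```bash
python3 q.py
```

```text
yaw 38.1 p [ 616.7 -339.2  140.6] F [ 0.5  0.1 -3.7] M [-0.06 -0.01 -0.01] g 59.3 17.72
```

>>> servo_tool --commands '[[[255,0,0,-0.006,0,0,0],[255,0,0,-0.01,0,0,0],[255,0,0,-0.012,0,0,0],[255,0,0,-0.012,0,0,0],[255,0,0,-0.012,0,0,0],[255,0,0,-0.008,0,0,0],[255,0,0,0,0,0,0],[255,0,0,0,0,0,0]]]'

```text
clock: 18.38
position: [617.2, -338.6, 200.6]
ee_rot: [0.899, -0.438, 0.002, 0.0]
contact_force: [-1.3, 0.0, -3.9]
gripper_width: 17.4
grasp_force: 59.4
```

```bash
python3 q.py; python3 - <<'E'
from h import *
plan(catchR(38,-1,0),[555,-530,190])
s=cams.get_image("side"); cv2.imwrite("pics/s5.png",s["frame"])
E
```

```text
yaw 38.1 p [ 617.2 -338.6  200.6] F [-1.3  0.  -3.9] M [ 0.04  0.04 -0.04] g 59.4 18.38
t 18.38 p [ 617.2 -338.6  200.6] 
R [[0.616, -0.787, 0.004], [-0.787, -0.616, -0.003], [0.004, -0.001, -1.0]] F [-1.3  0.  -3.9] M [ 0.04  0.04 -0.04] w 17.4 g 59.4 j [-0.27  0.54  0.18  0.   -1.21  0.94]
turn (tool deg) [-0.1 -0.2  0.1] 0.3
shift first (old tool mm) [112.3 167.   10.9]  shift after turn [112.5 166.9  10.6]
```

>>> servo_tool --commands '[[[255,0.007,0.0055,0,0,0,0],[255,0.013,0.01,0,0,0,0],[255,0.0156,0.0123,0,0,0,0],[255,0.0156,0.0123,0,0,0,0],[255,0.0156,0.0123,0,0,0,0],[255,0.0156,0.0123,0,0,0,0],[255,0.0156,0.0123,0,0,0,0],[255,0.013,0.01,0,0,0,0]]]'

```text
clock: 19.1
position: [616.1, -481.7, 198.3]
ee_rot: [0.899, -0.438, 0.0, 0.001]
contact_force: [-0.6, 1.6, -3.2]
gripper_width: 16.5
grasp_force: 59.3
```

>>> servo_tool --commands '[[[255,0.0002,0.013,0.005,0,0,0],[255,0.0002,0.016,0.01,0,0,0],[255,0.0002,0.018,0.01,0,0,0],[255,0.0002,0.018,0.01,0,0,0],[255,0.0002,0.015,0.005,0,0,0],[255,0,0,0,0,0,0],[255,0,0,0,0,0,0]]]'

```text
clock: 19.68
position: [553.1, -530.8, 159.3]
ee_rot: [0.899, -0.439, 0.001, 0.001]
contact_force: [-0.6, -0.6, -3.4]
gripper_width: 16.7
grasp_force: 59.4
```

```bash
python3 q.py; python3 - <<'E'
from h import *
w=cams.get_image("top"); im=w["frame"].copy(); s=cams.get_image("side"); i2=s["frame"].copy()
t=np.linspace(0,2*np.pi,60); c=np.c_[555+82*np.cos(t),-530+82*np.sin(t),0*t]
for d,i in ((w,im),(s,i2)): cv2.polylines(i,[proj(d,c).astype(int)],True,(0,0,255),1)
out=np.hstack([cv2.resize(im[150:370,280:480],(364,400)),cv2.resize(i2[190:390,190:400],(420,400))]); cv2.imwrite("pics/place.png",out)
E
```

```text
yaw 38.0 p [ 553.1 -530.8  159.3] F [-0.6 -0.6 -3.4] M [-0.04 -0.01 -0.03] g 59.4 19.68
```

View pics/place.png

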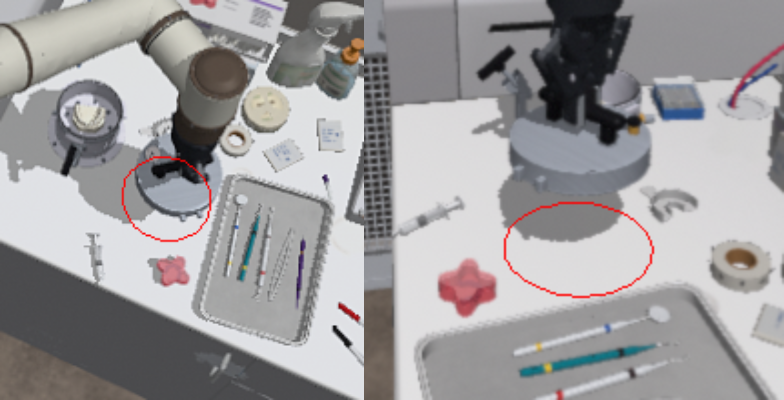

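The target ring at (555,-530) is clear of the mouth tray, metal tray, syringe and pink case, and the catch stays out. I'll shift 10 mm away from the pink case and lower.

>>> servo_tool --commands '[[[255,-0.004,-0.003,0.008,0,0,0],[255,-0.004,-0.003,0.014,0,0,0],[255,0,0,0.016,0,0,0],[255,0,0,0.016,0,0,0],[255,0,0,0.016,0,0,0],[255,0,0,0.014,0,0,0],[255,0,0,0.01,0,0,0],[255,0,0,0.006,0,0,0],[255,0,0,0,0,0,0],[255,0,0,0,0,0,0]]]'

```text
clock: 20.62
position: [555.1, -520.1, 60.3]
ee_rot: [0.899, -0.438, 0.002, 0.001]
contact_force: [0.4, -0.7, -3.7]
gripper_width: 16.6
grasp_force: 59.4
```

```bash
python3 q.py
```

```text
yaw 38.1 p [ 555.1 -520.1   60.3] F [ 0.4 -0.7 -3.7] M [-0.02  0.01 -0.02] g 59.4 20.62
```

Lower the last ~18 mm slowly.

>>> servo_tool --commands '[[[255,0,0,0.003,0,0,0],[255,0,0,0.003,0,0,0],[255,0,0,0.003,0,0,0],[255,0,0,0.002,0,0,0],[255,0,0,0.002,0,0,0],[255,0,0,0.002,0,0,0],[255,0,0,0.001,0,0,0],[255,0,0,0,0,0,0],[255,0,0,0,0,0,0]]]'

```text
clock: 21.37
position: [554.7, -520.3, 43.9]
ee_rot: [0.899, -0.438, 0.001, 0.001]
contact_force: [0.6, 0.5, -2.9]
gripper_width: 16.8
grasp_force: 59.4
```

```bash
python3 q.py
```

```text
yaw 38.1 p [ 554.7 -520.3   43.9] F [ 0.6  0.5 -2.9] M [0.03 0.03 0.07] g 59.4 21.37
```

>>> servo_tool --commands '[[[255,0,0,0.001,0,0,0],[255,0,0,0.001,0,0,0],[255,0,0,0,0,0,0],[255,0,0,0,0,0,0]]]'

```text
clock: 21.7
position: [554.9, -520.4, 42.4]
ee_rot: [0.899, -0.438, 0.002, 0.001]
contact_force: [-0.2, 0.0, -2.2]
gripper_width: 16.7
grasp_force: 59.5
```

```bash
python3 q.py
```

```text
yaw 38.1 p [ 554.9 -520.4   42.4] F [-0.2  0.  -2.2] M [ 0.03 -0.06 -0.04] g 59.5 21.7
```

>>> servo_tool --commands '[[[255,0,0,0.001,0,0,0],[255,0,0,0.001,0,0,0],[255,0,0,0,0,0,0],[255,0,0,0,0,0,0]]]'

```text
clock: 22.03
position: [554.9, -520.4, 42.3]
ee_rot: [0.899, -0.438, 0.002, 0.001]
contact_force: [-2.4, 3.3, 5.3]
gripper_width: 16.3
grasp_force: 60.6
```

```bash
python3 q.py
```

```text
yaw 38.1 p [ 554.9 -520.4   42.3] F [-2.4  3.3  5.3] M [0.79 0.59 0.01] g 60.6 22.03
```

>>> servo_tool --commands '[[[220,0,0,-0.001,0,0,0],[180,0,0,0,0,0,0],[140,0,0,0,0,0,0],[100,0,0,0,0,0,0],[80,0,0,0,0,0,0],[80,0,0,0,0,0,0],[80,0,0,0,0,0,0]]]'

```text
clock: 22.62
position: [554.7, -520.3, 40.8]
ee_rot: [0.899, -0.438, 0.001, 0.001]
contact_force: [0.3, -0.9, -0.0]
gripper_width: 58.8
grasp_force: 0.0
```

>>> servo_tool --commands '[[[80,0,0,-0.008,0,0,0],[80,0,0,-0.015,0,0,0],[80,0,0,-0.02,0,0,0],[80,0,0,-0.025,0,0,0],[80,0,0,-0.03,0,0,0],[80,0,0,-0.03,0,0,0],[80,0,0,-0.03,0,0,0],[80,0,0,-0.03,0,0,0],[80,0,0,0,0,0,0],[80,0,0,0,0,0,0]]]'

```text
clock: 23.45
position: [555.2, -520.4, 233.2]
ee_rot: [0.899, -0.438, 0.005, 0.001]
contact_force: [-0.1, -0.1, -1.0]
gripper_width: 58.9
grasp_force: 0.0
```

```bash
python3 q.py; python3 - <<'E'
from h import *
s=cams.get_image("side"); w=cams.get_image("wrist")
cv2.imwrite("pics/end.png",np.hstack([cv2.resize(s["frame"][190:390,190:400],(400,380)),cv2.resize(w["frame"],(400,380))]))
E
```

```text
yaw 38.1 p [ 555.2 -520.4  233.2] F [-0.1 -0.1 -1. ] M [0.04 0.02 0.07] g 0.0 23.45
```

View pics/end.png

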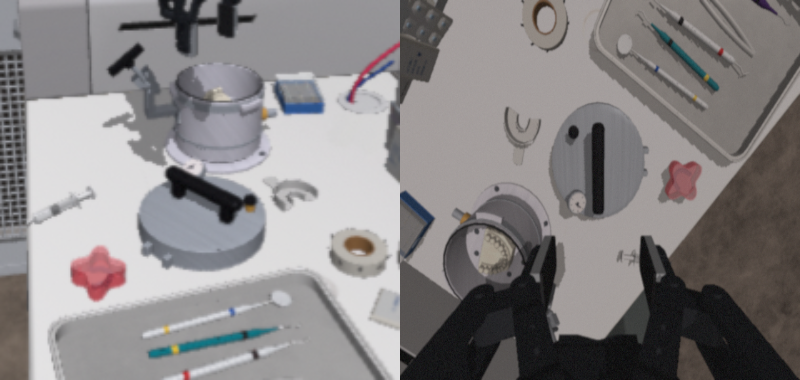

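The lid lies flat with its handle up on the bare worktop, the pot is open, the catch is parked out, and the gripper is clear of everything.

```bash
python3 -c "
from bench import ticket
print(ticket.job_done())"
```

```text
the job is handed in; nothing more can be done
None
```

The pot is open: the catch is parked out a quarter turn, the lid came off after reaching its stop at about 31 degrees and lies flat, handle up, on the bare worktop beside the pot, and the job was handed in at about 23.5 s; no verdict was returned.

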